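# Press two faces of a specimen block on a contact gauge

## Robot

A 7-joint arm with a two-finger parallel gripper is mounted at the origin on the work surface. World frame = base frame: x ahead of the robot, y to its left, z up, the work surface at z = 0. Lengths are in m, angles in degrees, forces in N, time in s.
With the tool pointing down it reaches from about 0.425 to 0.875 m from the base axis. Payload 4.7 kg.
Tool frame: the origin (TCP) lies at the very end of the fingers, on their centre line; the grasp point (between the pads) lies 19 mm behind it; z points along the fingers, y is the direction in which the jaws open and shut (so a half turn about z gives the same grasp; the last joint's range is limited). The gripper opens to 87 mm and grips with 3 to 60 N. Pads are 19 mm wide; open, the fingers measure 117 mm over their backs; the gripper's body (75 mm by 190 mm) begins 51 mm behind the grasp point.
Start: joints at [64.406, 18.392, -4.016, 83.108, 1.295, 78.541, -3.26], TCP at [0.289, -0.582, 0.223] pointing down, gripper open.
Joint ranges: [-163.93, 163.93], [-17.29, 119.83], [-79.2, 71.16], [3.27, 140.29], [-89.18, 269.18], [5.43, 117.66], [-154.24, 154.24]. Speed limits (degrees/s): [147.25, 147.25, 180, 180, 180, 180, 180].

## Interface

Orientations are given as [roll, pitch, yaw] about the fixed x, y, z axes, in that order (R = Rz(yaw) Ry(pitch) Rx(roll)).
In Python, from cell import * gives the robot as it stands.
- The arm moves only by the tool arm_command, never from a script. Its argument "targets" is a list that holds one entry, the list of rows, each a list of 7 numbers: the shift along the tool's x, y, z in m, then the turn, a rotation vector about the tool's x, y, z in degrees, then the gripper's target within -1 to 1 (shut at 1, half-way at 0, fully open at -1). In form: [[[tx, ty, tz, rx, ry, rz, claw], ...]]. A call has 1 to 10 rows; each row is the pose to reach, as a shift and turn from the pose commanded when the call began, along the tool's axes at that moment; what a row does not reach only later rows make up. A row lasts 1/10 s, in which the tool goes at most 50 mm and 8.59 degrees, less where a joint would pass 70% of its speed; a pose out of reach is approached as far as the arm can. A call with a gripper value outside its range is refused whole. The fingers move at their own pace and stop on an object; "newtons" is the grip in N (left out, the last holds). Time passes only in rows, so rows that repeat a pose let the fingers close. It gives the time, the measured TCP pose, the force and the opening at its end, in the units of the state.
- get_obs(): the state, without advancing time (a new reading comes with each control period).
- read_camera(name): name is "side" or "top"; returns a dict with "img" (420x560x3 uint8, red, green, blue), "z_map" (420x560 float32, m along the optical axis (not along the pixel's ray), 0 where there is no reading), "K" (3x3 intrinsics, pixels), "D" ([k1, k2, p1, p2, k3] as OpenCV has them; the pictures are not rectified), "origin" and "attitude" of the camera in the world. Camera axes: x right, y down, z forward; pixel columns grow to the right and rows downward; lengths in m; the calibration is good to about 2 mm. A picture is of the moment at which its call begins.
- sign_off(): hands the job in, once; it reports no verdict.
Trained networks look in the newest picture that a camera, given by its name, has taken for a name from the list of things; names that differ only in an ending like _2 or _b are one class to them, and where a whole thing is asked for, a point or a joint stands for the part that bears it (a point fixed in the world has none). Each returns a list of dicts, best first, with "conf" (0 to 1); they miss things now and then, are a little off and sometimes report something else, mostly with a low value. They report only what shows in the picture. A call takes as long as a camera call. They do not tell look-alikes from the thing itself.
- search_frame(thing, camera): "position" ([column, row] in pixels, amid what is visible of it).
The state is a dict: "time_s": time; "qpos": joint angles; "joint_velocities": joint speeds; "effort": joint torques, N m; "tool_pos": TCP position; "tool_rot": TCP orientation; "force": force on the tool from outside, world axes, zero at the start; "wrist_torque": the same for the moment, N m; "grip_width": finger opening in m.
Only numpy, scipy, OpenCV 4.12 (cv2) and the standard library are available. Lean on these libraries where they do the work, as an engineer would, in place of code of your own. Each camera call takes 0.05 s, during which the arm holds its last target.

## Task

Check the white specimen block on the contact gauge: press its purple face squarely against the middle of the gauge's brass bar until the bar is fully home, hold it there a moment, back off clear of the bar, turn the block and press its yellow face home in the same way. Then set the block down gently, upright, in the empty half of the grey tray beside the blue block and let go, leaving everything else where it stands.

Things in the scene. Friction and masses are not known exactly. Their poses are not given: they have to be found in the camera images.
- block_centre (a point): Centre of the loose white specimen block standing on the bench (bench height 0): 54 mm along its x, 40 mm along its y, 50 mm high (z up), about 140 g; 25 mm above its underside. The +x end face is purple, the +y side yellow, each colour wrapping onto the top edge; the others are white. A jar and a vial stand close to its ends (-x, +x): only the two long sides (y) are free for fingers.
- block_purple (a point): Centre of the block's purple face, 27 mm along the block's +x from its centre; axes as the block's.
- block_yellow (a point): Centre of the block's yellow face, 20 mm along the block's +y from its centre; axes as the block's.
- gauge_face (a point): Middle of the front surface of the gauge's brass bar when the bar is out (at rest), 26 mm above the bench; does not move with the bar. +x points into the gauge (the way to press), y along the bar. The bar is 130 mm long (y), 12 mm thick, spans 6 to 46 mm above the bench: too tall for a finger on the pressed face. The bench in front of it is free for 120 mm, 60 mm to either side.
- gauge: Contact gauge, a white bench meter fixed to the bench (place and yaw vary), its brass spring bar across the front; axes as gauge_face. Origin on the bench under the middle of the housing's front, 30 mm behind gauge_face; the housing is 170 mm deep, 150 mm wide and 62 mm high.
- bar (a joint): How far the bar is pressed in (m): 0 is out, 0.012 is fully home (hard stop). A spring returns it: about 1.6 N to start, 6.4 N when fully home.
- tray: Low grey tray fixed to the bench (its place and yaw vary), 130 mm (x) by 170 mm (y) outside, walls 4 mm thick and 14 mm high in all, floor 4 mm thick; origin in the centre of its underside.
- tray_free (a point): Middle of the empty half of the tray, on the upper side of its floor (4 mm above the bench), 40 mm along -y from the tray's centre; axes as the tray's. The finished blue block stands in the other half (+y).
- blue_block: Bystander: finished blue block, 54 x 40 x 50 mm, in the +y half of the tray; origin in the centre of its underside.
- jar: Bystander: glass jar with a white cap, 56 mm across, 62 mm high, near the block's white end (-x); origin at its underside.
- vial: Bystander: amber vial with a black cap, 36 mm across, 55 mm high, near the block's purple end (+x); origin at its underside.
- beaker: Bystander: glass beaker, 66 mm across, 80 mm high, between the robot and the gauge; origin at its underside.
- tape: Bystander: roll of paper tape lying flat, 90 mm across, 22 mm high, between the robot and the gauge; origin at its underside.
- bottle: Bystander: one-litre glass bottle with a purple cap, 96 mm across, 220 mm high, beside the gauge; origin at its underside.
- rack: Bystander: blue rack of purple-capped tubes, 160 mm (x) by 75 mm (y), 93 mm high, on the other side of the gauge; origin at its underside.
Not all that is in view belongs to the job. Leave any green look-alike of the part that bears block_centre alone. Leave any turquoise look-alike of the gauge alone.

How it is judged (in metres and radians):
On the way, in this order (a step that is already met when the one before it is completed fails the run):
1. The purple face presses the bar home, squarely (value of joint bar above 0.0095 m and x of block_purple in the frame of gauge_face above 0.008 m and y of block_purple in the frame of gauge_face between -0.03 and 0.03 m and angle between the x axis of block_centre and the x axis of gauge_face, either way round below 0.12 rad and contact force between block and gauge above 1 N), for 0.3 s.
2. The block is backed off and the bar is out again (value of joint bar below 0.002 m and x of block_centre in the frame of gauge_face below -0.045 m), for 0.1 s.
3. The yellow face presses the bar home, squarely (value of joint bar above 0.0095 m and x of block_yellow in the frame of gauge_face above 0.008 m and y of block_yellow in the frame of gauge_face between -0.03 and 0.03 m and angle between the y axis of block_centre and the x axis of gauge_face, either way round below 0.12 rad and contact force between block and gauge above 1 N), for 0.3 s.
At the end, for the whole second after the job is handed in: The block stands upright (within 0.08 rad) and at rest on the floor of the tray's empty half, its centre within 36 mm (tray x) and 45 mm (tray y) of the middle of that half and 20 to 30 mm above the floor; the bar is out (under 2 mm) (x of block_centre in the frame of tray_free between -0.036 and 0.036 m and y of block_centre in the frame of tray_free between -0.045 and 0.045 m and z of block_centre in the frame of tray_free between 0.02 and 0.03 m and angle between block_centre's own z axis and vertical below 0.08 rad and linear speed of block below 0.02 m/s and value of joint bar below 0.002 m); the robot touches nothing.
It fails at once if The blue block is pushed more than 15 mm or tipped (distance of blue_block from where it was at the start of the episode above 0.015 m or angle between blue_block's own z axis and vertical above 0.3 rad).
It fails at once if The jar or the vial is pushed more than 20 mm or tipped (distance of any of jar, vial from where it was at the start of the episode above 0.02 m or angle between any of jar, vial's own z axis and vertical above 0.3 rad).
It fails at once if The beaker, tape roll, bottle or rack is pushed more than 20 mm or tipped (distance of any of beaker, tape, bottle, rack from where it was at the start of the episode above 0.02 m or angle between any of beaker, tape, bottle, rack's own z axis and vertical above 0.3 rad).
It fails at once if The block is dropped or slammed into the tray (over 45 N) (contact force between block and tray above 45 N).
It also fails if it takes over 70 s, if anything falls off the work surface, if the arm or the gripper's body presses on something with over 40 N, if the wrist force passes 120 N, or if a joint passes its speed limit or range.

## Working session

There is one attempt and no reset: what is moved stays moved. The work goes in short steps, Python scripts to look and compute and a tool call to move; the robot and the scene stay as the last step left them, time stands still between calls to the robot, and variables do not carry over. Pictures are saved under pics/ and viewed, and the job is handed in when it is done.

Besides the shell and the picture viewer there is one more tool, called after "Emit:" by a JSON object that holds its "name" and its "arguments", one argument or row to a line. arm_command: Moves the arm, as the interface text tells. Its arguments: {"type":"object","properties":{"targets":{"type":"array","items":{"type":"array","items":{"type":"array","items":{"type":"number"}}}},"newtons":{"type":"number"}},"required":["targets"]}

```bash
ls; mkdir -p pics; python3 - <<'E'
from cell import *
import cv2,numpy as np,pickle
print(get_obs())
for n in ("side","top"):
    c=read_camera(n); cv2.imwrite(f"pics/{n}0.png",c["img"][:,:,::-1]); pickle.dump(c,open(f"{n}0.pkl","wb"))
    print(n,c["K"],c["D"],c["origin"],c["attitude"])
    for t in ("block_centre","gauge","gauge_face","bar","tray","tray_free","blue_block","jar","vial","beaker","tape","bottle","rack","block_purple","block_yellow"):
        try: print(t,[(np.round(d["position"]).tolist(),round(d["conf"],2)) for d in search_frame(t,n)])
        except Exception as e: print(t,e)
print(get_obs()["time_s"])
E
```

```text
pics
{'time_s': 0.0, 'qpos': array([64.40680982, 18.43826121, -4.01736819, 83.17502147,  1.29538644,
       78.54240818, -3.25963988]), 'joint_velocities': array([ 0.01320489, -0.05984102,  0.11499235, -0.09752973, -0.08688844,
        0.00967533,  0.00722474]), 'effort': array([-6.54580867e-05, -4.91294789e+01, -4.04130695e-01, -3.12522089e+01,
       -6.39413833e-02,  4.38973715e-02,  1.72577943e-04]), 'tool_pos': array([ 0.28874139, -0.58171558,  0.22146979]), 'tool_rot': array([-1.79889585e+02,  5.66943333e-03,  2.64051281e+01]), 'force': array([0.47365265, 0.61434232, 0.11001138]), 'wrist_torque': array([-9.82844866e-05, -8.16043726e-03,  2.19176916e-02]), 'grip_width': 0.0873454924609201}
side [[445.92439604   0.         289.24678509]
 [  0.         445.92439604 212.35939814]
 [  0.           0.           1.        ]] [-0.09103506  0.          0.          0.          0.        ] [0.30309321 0.93460871 0.67781564] [-125.2885176    -0.35214414 -168.85023958]
block_centre [([267.0, 294.0], 0.96), ([213.0, 328.0], 0.61), ([220.0, 210.0], 0.57)]
gauge [([182.0, 200.0], 0.66), ([366.
[... 984 characters left out ...]
], 0.97), ([223.0, 283.0], 0.9)]
gauge_face [([221.0, 284.0], 0.69), ([207.0, 196.0], 0.67)]
bar [([289.0, 152.0], 0.82), ([223.0, 316.0], 0.49)]
tray [([410.0, 221.0], 0.87), ([397.0, 208.0], 0.33)]
tray_free [([192.0, 216.0], 0.75), ([409.0, 220.0], 0.6)]
blue_block [([395.0, 208.0], 0.54)]
jar [([172.0, 236.0], 0.92), ([194.0, 211.0], 0.48)]
vial [([206.0, 195.0], 0.73), ([410.0, 225.0], 0.32), ([292.0, 122.0], 0.24)]
beaker [([283.0, 234.0], 0.92)]
tape [([324.0, 222.0], 0.58)]
bottle [([410.0, 117.0], 0.94), ([288.0, 151.0], 0.35)]
rack [([207.0, 122.0], 0.94)]
block_purple [([160.0, 185.0], 0.85), ([192.0, 216.0], 0.77)]
block_yellow [([193.0, 217.0], 0.85), ([163.0, 188.0], 0.57)]
1.6
```

View pics/side0.png

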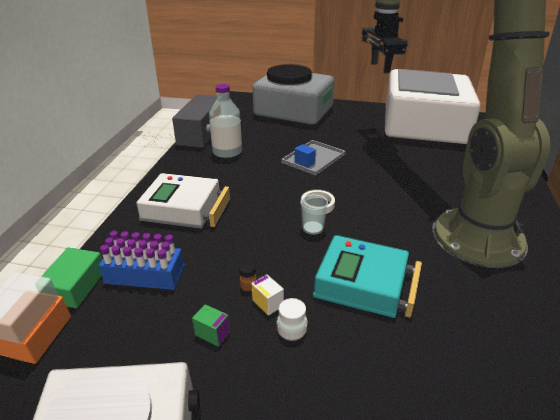

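View pics/top0.png

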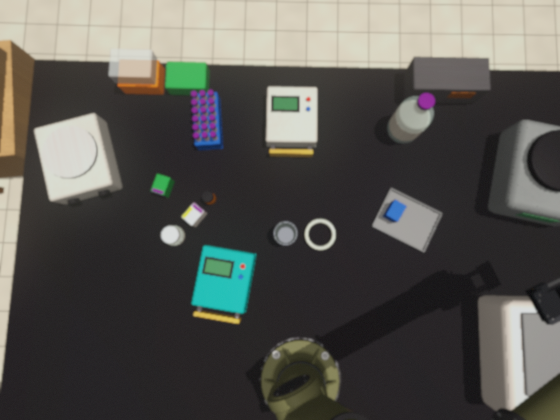

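```bash
python3 - <<'E'
import cv2
a=cv2.imread("pics/top0.png");cv2.imwrite("pics/top0c.png",cv2.resize(a[155:265,130:240],(660,600),interpolation=cv2.INTER_CUBIC))
a=cv2.imread("pics/side0.png");cv2.imwrite("pics/side0c.png",cv2.resize(a[240:360,170:320],(750,600),interpolation=cv2.INTER_CUBIC))
E
```

```text
(no output)
```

View pics/top0c.png

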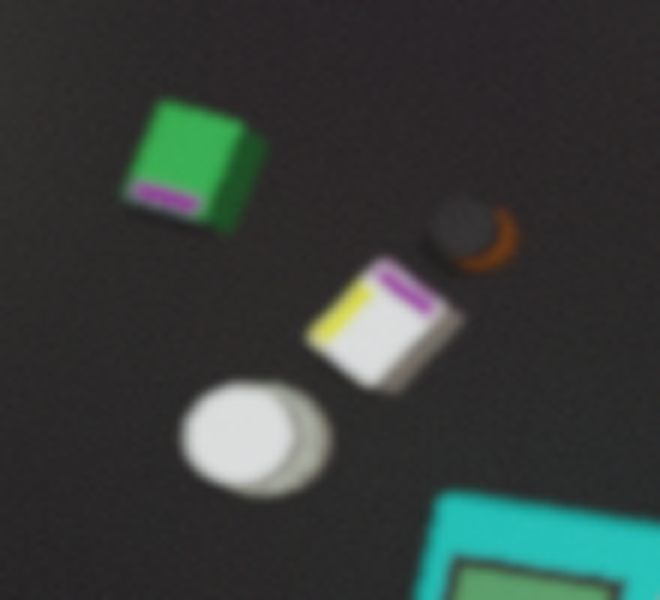

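View pics/side0c.png

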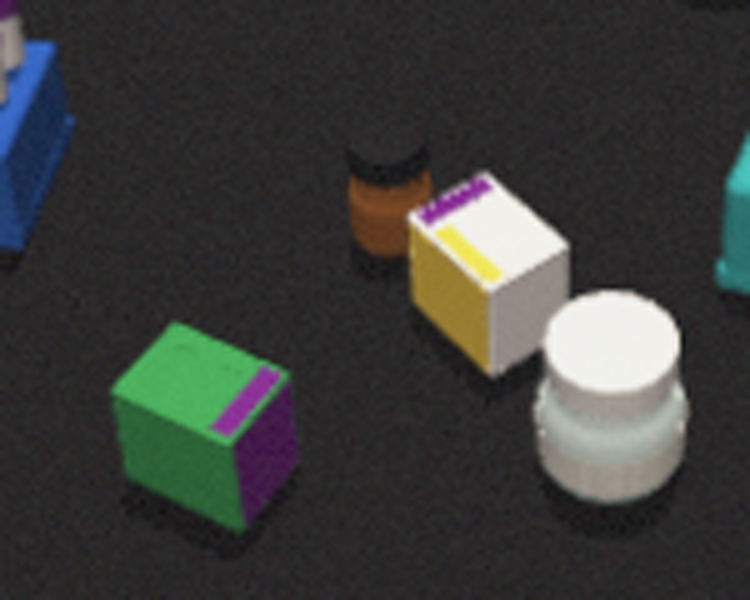

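The top view shows two block candidates: the white block with purple and yellow edges at (193,214) and the green look-alike at (160,186). It also shows two gauges: white at (292,122) and turquoise at (223,283). I choose the white block and white gauge, and the crops confirm the coloured edges. The jar is at (172,235), the vial at (208,197) and the tray at (408,220). Next I measure positions.

```bash
cat > h.py <<'E'
import numpy as np,cv2,pickle
from scipy.spatial.transform import Rotation as R
def cloud(c):
    h,w=c["z_map"].shape
    u,v=np.meshgrid(np.arange(w),np.arange(h))
    p=cv2.undistortPoints(np.stack([u,v],-1).reshape(-1,1,2).astype(np.float64),c["K"],np.array(c["D"])).reshape(h,w,2)
    z=c["z_map"][...,None]
    P=np.concatenate([p*z,z],-1)
    return P@R.from_euler('xyz',c["attitude"],degrees=True).as_matrix().T+np.array(c["origin"])
def rays(c,px):
    p=cv2.undistortPoints(np.array(px,float).reshape(-1,1,2),c["K"],np.array(c["D"])).reshape(-1,2)
    d=np.c_[p,np.ones(len(p))]@R.from_euler('xyz',c["attitude"],degrees=True).as_matrix().T
    return np.array(c["origin"]),d
def onz(c,px,z):
    o,d=rays(c,px); return o+d*((z-o[2])/d[:,2])[:,None]
def load(n): return pickle.load(open(n,"rb"))
E
python3 - <<'E'
from h import *
for n in("top0","side0"):
    c=load(n+".pkl");W=cloud(c);hsv=cv2.cvtColor(c["img"],cv2.COLOR_RGB2HSV);ok=c["z_map"]>0
    print(n,ok.mean())
    if n=="top0":
        pts={"block":(193,213),"gauge":(292,122),"tray":(420,228),"blue":(395,208),"jar":(172,234),"vial":(206,196),"bench":(300,190),"beaker":(285,233),"tape":(333,232),"bottle":(405,125),"rack":(207,122)}
    else: pts={"block":(267,290),"gauge":(182,195),"tray":(325,157),"blue":(304,150),"jar":(293,310),"vial":(247,268),"bench":(240,240)}
    for k,(u,v) in pts.items(): print(k,np.round(np.median(W[v-1:v+2,u-1:u+2].reshape(-1,3),0),3))
# block box top
    m=ok&(abs(W[...,0]-(0.33 if 0 else W[pts['block'][1],pts['block'][0],0]))<.06)&(abs(W[...,1]-W[pts['block'][1],pts['block'][0],1])<.05)&(W[...,2]>.043)&(W[...,2]<.056)
    P=W[m];print("block top n",len(P),P[:,2].mean())
    if n=="side0":continue
E
```

```text
top0 0.9959396258503401
block [0.468 0.317 0.05 ]
gauge [0.741 0.036 0.062]
tray [ 0.442 -0.355  0.003]
blue [ 0.493 -0.267  0.056]
jar [0.405 0.371 0.06 ]
vial [0.518 0.28  0.055]
bench [0.55  0.007 0.   ]
beaker [0.418 0.05  0.004]
tape [ 0.423 -0.092  0.022]
bottle [ 0.713 -0.275  0.138]
rack [0.734 0.285 0.067]
block top n 329 0.0502842954445225
side0 0.996062925170068
block [0.463 0.331 0.05 ]
gauge [0.748 0.061 0.063]
tray [ 0.43  -0.321  0.005]
blue [ 0.488 -0.258  0.055]
jar [0.401 0.385 0.064]
vial [0.516 0.282 0.055]
bench [0.577 0.132 0.   ]
block top n 546 0.04995130562134986
```

```bash
cat > fit.py <<'E'
from h import *
from scipy.optimize import minimize
def rect(P):
    r=cv2.minAreaRect(P[:,:2].astype(np.float32)*1000); return np.round(r[0],1),np.round(r[1],1),round(r[2],1)
E
python3 - <<'E'
from fit import *
for n in("top0","side0"):
    c=load(n+".pkl");W=cloud(c);X,Y,Z=W[...,0],W[...,1],W[...,2];H,S,V=[x.astype(int) for x in cv2.split(cv2.cvtColor(c["img"],cv2.COLOR_RGB2HSV))]
    blk=(abs(X-.465)<.05)&(abs(Y-.32)<.055)&(abs(Z-.05)<.004)
    # exclude jar/vial
    blk&=(np.hypot(X-.517,Y-.28)>.025)&(np.hypot(X-.403,Y-.378)>.034)
    print(n,"block",rect(W[blk]),blk.sum(),W[blk].mean(0).round(4))
    pu=blk&(H>135)&(H<165)&(S>90);ye=blk&(H>20)&(H<35)&(S>90)
    print(" purple",W[pu].mean(0).round(4),pu.sum()," yellow",W[ye].mean(0).round(4),ye.sum())
    g=(X>.6)&(X<.9)&(abs(Y-.04)<.13)&(Z>.058)&(Z<.067)
    print(" gauge top",rect(W[g]),g.sum())
    b=(X>.6)&(X<.72)&(abs(Y-.04)<.13)&(H>12)&(H<32)&(S>100)&(V>80)
    bt=b&(abs(Z-.046)<.004)
    print(" bar all",rect(W[b]),b.sum(),"top",rect(W[bt]),bt.sum(),W[bt].mean(0).round(4), "pca",end=' ')
    p=W[bt][:,:2];q=p-p.mean(0);u,s,vt=np.linalg.svd(q,full_matrices=False);print(np.degrees(np.arctan2(vt[0,1],vt[0,0])).round(2))
    t=(abs(X-.45)<.14)&(abs(Y+.31)<.16)&(Z>.002)&(Z<.018)&(S<80)&(V>60)
    lab,L,st,_=cv2.connectedComponentsWithStats(t.astype(np.uint8));
    i=1+np.argmax(st[1:,4]);t=L==i;print(" tray",rect(W[t]),t.sum())
    bl=(abs(X-.49)<.06)&(abs(Y+.26)<.08)&(H>105)&(H<125)&(S>120)&(abs(Z-.054)<.005)
    print(" blue",rect(W[bl]),bl.sum(),W[bl].mean(0))
    for nm,(x,y),z,r in(("jar",(.403,.375),(.055,.07),.05),("vial",(.517,.28),(.051,.06),.03),("beaker",(.42,.055),(.07,.09),.06),("tape",(.42,-.06),(.018,.026),.08),("bottle",(.70,-.28),(.03,.25),.09),("rack",(.73,.28),(.03,.11),.11)):
        m=(np.hypot(X-x,Y-y)<r)&(Z>z[0])&(Z<z[1])
        if m.sum()>3: print(" ",nm,rect(W[m]),m.sum())
E
```

```text
top0 block (array([464.5, 317.9]), array([40.1, 54.3]), 52.3) 246 [0.4647 0.3173 0.0498]
 purple [0.4815 0.305  0.0497] 12  yellow [0.4698 0.3345 0.0504] 25
 gauge top (array([765.9,  38.2]), array([148.2, 168.8]), 89.9) 2541
 bar all (array([666.8,  38.3]), array([ 31.5, 138.9]), 0.6) 364 top (array([657.8,  38.3]), array([ 13.5, 127.7]), 0.1) 163 [0.6576 0.0377 0.0458] pca -89.56
 tray (array([ 468. , -315.4]), array([177.5, 138.2]), 64.1) 1822
 blue (array([ 487.5, -268.6]), array([37.6, 52.3]), 61.3) 233 [ 0.48728204 -0.26835549  0.05373948]
  jar (array([403.3, 376.2]), array([48.2, 48.3]), 21.6) 243
  vial (array([517.4, 277.4]), array([30.3, 29.6]), 0.0) 93
  beaker (array([413.3,  49. ]), array([62.2, 61.8]), 1.1) 100
  tape (array([414.9, -52.4]), array([85.7, 86.2]), 1.8) 237
  bottle (array([ 741.6, -299.3]), array([95.7, 80.3]), 60.4) 1506
  rack (array([750.8, 291.4]), array([163.5,  76. ]), 5.1) 1487
side0 block (array([465.3, 320.8]), array([41. , 56.8]), 50.6) 436 [0.4644 0.3226 0.0502]
 purple [0.4824 0.306  0.0505] 36  yellow [0.471  0.3351 0.0499] 66
 gauge top (array([767.8,  39.9]), array([153.1, 169.7]), 89.8) 2036
 bar all (array([666.5,   8.9]), array([ 34. , 197.6]), 6.1) 399 top (array([658.4,  41. ]), array([ 13.9, 131.3]), 0.0) 163 [0.6575 0.0451 0.0464] pca 89.96
 tray (array([ 468.4, -321.3]), array([197.5, 149.9]), 64.7) 882
 blue (array([ 488.3, -267.1]), array([42.6, 57.8]), 57.4) 137 [ 0.48678889 -0.26358914  0.05441108]
  jar (array([403.7, 379.3]), array([49. , 48.6]), 66.9) 481
  vial (array([515.8, 281.5]), array([32., 33.]), 41.2) 158
  beaker (array([412.9,  50.5]), array([62.8, 68.2]), 9.2) 235
  tape (array([410.4, -63.1]), array([66.5, 88.9]), 70.7) 143
  bottle (array([ 745.3, -284.4]), array([89.6, 73.6]), 2.0) 1589
  rack (array([749.7, 295.4]), array([161.1,  75. ]), 5.4) 3114
```

```bash
cat > go.py <<'E'
import sys
from cell import *
import numpy as np
o=get_obs();p=np.array(o["tool_pos"]);r=np.array(o["tool_rot"]);y=np.radians(r[2])
print("t",o["time_s"],"pos",p.round(4),"rot",r.round(2),"F",np.round(o["force"],2),"w",round(o["grip_width"],4),"j7",round(o["qpos"][6],1))
a=[float(v) for v in sys.argv[1:]]
if a:
    d=np.array(a[:3])-p
    dy=(a[3]-r[2]+180)%360-180
    print("tool shift",[round(d[0]*np.cos(y)+d[1]*np.sin(y),4),round(d[0]*np.sin(y)-d[1]*np.cos(y),4),round(-d[2],4)],"rz",round(-dy,1))
E
python3 go.py .5 0 .25 84
```

```text
t 1.6 pos [ 0.289  -0.5822  0.2226] rot [180.    0.   26.4] F [ 0.34 -0.26 -0.3 ] w 0.0868 j7 -3.3
tool shift [np.float64(0.4479), np.float64(-0.4277), np.float64(-0.0274)] rz -57.6
```

Emit:
{"name": "arm_command", "arguments": {
  "targets": [
    [[0.448,-0.428,-0.03,0,0,-57.6,-1],[0.448,-0.428,-0.03,0,0,-57.6,-1],[0.448,-0.428,-0.03,0,0,-57.6,-1],[0.448,-0.428,-0.03,0,0,-57.6,-1],[0.448,-0.428,-0.03,0,0,-57.6,-1],[0.448,-0.428,-0.03,0,0,-57.6,-1],[0.448,-0.428,-0.03,0,0,-57.6,-1],[0.448,-0.428,-0.03,0,0,-57.6,-1],[0.448,-0.428,-0.03,0,0,-57.6,-1],[0.448,-0.428,-0.03,0,0,-57.6,-1]]
  ]
}}

```text
time_s: 2.6
tool_pos: [0.4594, -0.1107, 0.2473]
tool_rot: [179.9, 0.1, 84.0]
force: [1.8, -0.7, 1.3]
grip_width: 0.087
```

```bash
python3 go.py .465 .319 .2 142.3
```

```text
t 2.6 pos [ 0.4594 -0.1107  0.2473] rot [1.7994e+02 6.0000e-02 8.3990e+01] F [ 1.77 -0.69  1.32] w 0.087 j7 6.2
tool shift [np.float64(0.428), np.float64(-0.0394), np.float64(0.0473)] rz -58.3
```

Emit:
{"name": "arm_command", "arguments": {
  "targets": [
    [[0.426,-0.039,0.03,0,0,-58.3,-1],[0.426,-0.039,0.03,0,0,-58.3,-1],[0.426,-0.039,0.03,0,0,-58.3,-1],[0.426,-0.039,0.03,0,0,-58.3,-1],[0.426,-0.039,0.03,0,0,-58.3,-1],[0.426,-0.039,0.03,0,0,-58.3,-1],[0.426,-0.039,0.03,0,0,-58.3,-1],[0.426,-0.039,0.03,0,0,-58.3,-1],[0.426,-0.039,0.03,0,0,-58.3,-1],[0.426,-0.039,0.03,0,0,-58.3,-1]]
  ]
}}

```text
time_s: 3.6
tool_pos: [0.4625, 0.3204, 0.2165]
tool_rot: [179.9, -0.2, 142.8]
force: [0.5, 0.5, -0.2]
grip_width: 0.0871
```

Emit:
{"name": "arm_command", "arguments": {
  "targets": [
    [[0,0,0,0,0,0,-1],[0,0,0,0,0,0,-1],[0,0,0,0,0,0,-1]]
  ]
}}

```text
time_s: 3.9
tool_pos: [0.4656, 0.3132, 0.2168]
tool_rot: [-180.0, 0.1, 142.1]
force: [0.1, 0.2, -0.1]
grip_width: 0.0872
```

```bash
python3 go.py .465 .319 .075 142.3; python3 - <<'E'
from cell import *
import cv2,pickle,numpy as np
for n in("top","side"):
    c=read_camera(n);pickle.dump(c,open(n+"1.pkl","wb"))
    i=c["img"][:,:,::-1]
    i=i[140:260,120:270] if n=="top" else i[220:360,170:345]
    cv2.imwrite(f"pics/{n}1c.png",cv2.resize(i,(750,600)))
E
```

```text
t 3.9 pos [0.4656 0.3132 0.2168] rot [-1.7997e+02  8.0000e-02  1.4213e+02] F [ 0.09  0.22 -0.07] w 0.0872 j7 6.2
tool shift [np.float64(0.004), np.float64(0.0042), np.float64(0.1418)] rz -0.2
```

View pics/side1c.png

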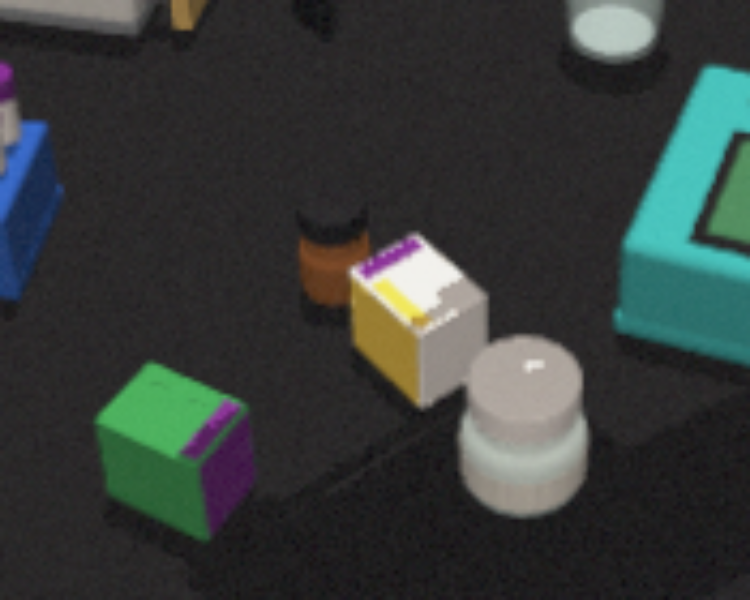

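The block (side crop 420,310) stands free between the vial (335,250) and the jar (520,430). I lower to just above it.

Emit:
{"name": "arm_command", "arguments": {
  "targets": [
    [[0.004,0.004,0.05,0,0,0,-1],[0.004,0.004,0.1,0,0,0,-1],[0.004,0.004,0.14,0,0,0,-1],[0.004,0.004,0.14,0,0,0,-1]]
  ]
}}

```text
time_s: 4.4
tool_pos: [0.4609, 0.3169, 0.0716]
tool_rot: [-179.4, -0.2, 142.3]
force: [-0.6, -0.6, -0.7]
grip_width: 0.087
```

```bash
python3 go.py .465 .319 .014 142.3; python3 - <<'E'
from cell import *
import cv2,pickle,numpy as np
for n in("top","side"):
    c=read_camera(n);pickle.dump(c,open(n+"2.pkl","wb"))
    i=c["img"][:,:,::-1]
    i=i[140:260,120:270] if n=="top" else i[220:360,170:345]
    cv2.imwrite(f"pics/{n}2c.png",cv2.resize(i,(750,600)))
E
```

```text
t 4.4 pos [0.4609 0.3169 0.0716] rot [-179.44   -0.2   142.25] F [-0.59 -0.56 -0.73] w 0.087 j7 -0.3
tool shift [np.float64(-0.002), np.float64(0.0042), np.float64(0.0576)] rz -0.0
```

View pics/side2c.png

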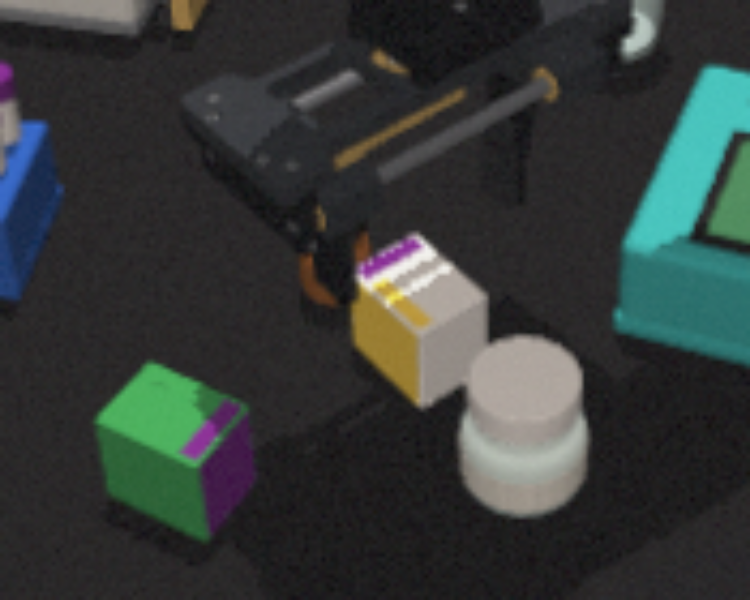

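View pics/top2c.png

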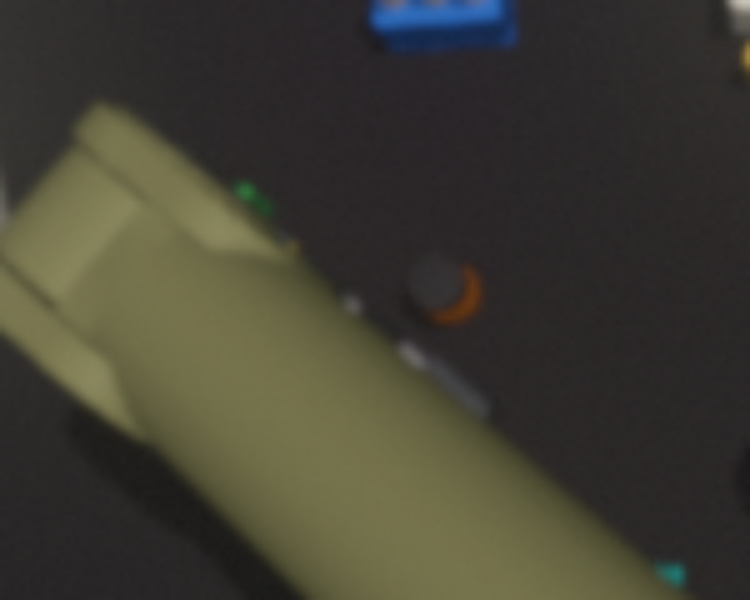

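The open fingers straddle the block, and vial and jar are clear. I correct and descend.

Emit:
{"name": "arm_command", "arguments": {
  "targets": [
    [[0,0,0,0,0,0,-1],[0,0,0,0,0,0,-1]]
  ]
}}

```text
time_s: 4.7
tool_pos: [0.4657, 0.3217, 0.0794]
tool_rot: [179.8, 0.1, 142.3]
force: [-0.3, 0.7, 0.5]
grip_width: 0.0872
```

```bash
python3 go.py .465 .319 .014 142.3
```

```text
t 4.7 pos [0.4657 0.3217 0.0794] rot [1.7977e+02 1.2000e-01 1.4228e+02] F [-0.29  0.7   0.45] w 0.0872 j7 -0.3
tool shift [np.float64(-0.0011), np.float64(-0.0026), np.float64(0.0654)] rz -0.0
```

Emit:
{"name": "arm_command", "arguments": {
  "targets": [
    [[-0.001,-0.001,0.02,0,0,0,-1],[-0.001,-0.001,0.04,0,0,0,-1],[-0.001,-0.001,0.055,0,0,0,-1],[-0.001,-0.001,0.06,0,0,0,-1],[-0.001,-0.001,0.063,0,0,0,-1],[-0.001,-0.001,0.063,0,0,0,-1],[-0.001,-0.001,0.063,0,0,0,-1]]
  ]
}}

```text
time_s: 5.4
tool_pos: [0.4647, 0.3198, 0.0145]
tool_rot: [179.9, 0.0, 142.3]
force: [0.1, -0.0, 0.3]
grip_width: 0.0867
```

```bash
python3 go.py .465 .319 .014 142.3
```

```text
t 5.4 pos [0.4647 0.3198 0.0145] rot [1.7993e+02 3.0000e-02 1.4231e+02] F [ 0.05 -0.    0.26] w 0.0867 j7 -3.4
tool shift [np.float64(-0.0007), np.float64(-0.0005), np.float64(0.0005)] rz 0.0
```

Good. Close, then lift.

Emit:
{"name": "arm_command", "arguments": {
  "targets": [
    [[0,0,0,0,0,0,0.3],[0,0,0,0,0,0,1],[0,0,0,0,0,0,1],[0,0,0,0,0,0,1],[0,0,0,0,0,0,1],[0,0,0,0,0,0,1],[0,0,0,0,0,0,1],[0,0,0,0,0,0,1]]
  ],
  "newtons": 25
}}

```text
time_s: 6.2
tool_pos: [0.4643, 0.3194, 0.0137]
tool_rot: [180.0, -0.0, 142.3]
force: [0.4, 0.8, -0.6]
grip_width: 0.0403
```

Emit:
{"name": "arm_command", "arguments": {
  "targets": [
    [[0,0,-0.02,0,0,0,1],[0,0,-0.04,0,0,0,1],[0,0,-0.07,0,0,0,1],[0,0,-0.1,0,0,0,1],[0,0,-0.1,0,0,0,1],[0,0,-0.1,0,0,0,1],[0,0,-0.1,0,0,0,1]]
  ]
}}

```text
time_s: 6.9
tool_pos: [0.4634, 0.3184, 0.1122]
tool_rot: [-179.9, -0.0, 142.3]
force: [-0.2, -0.0, -1.3]
grip_width: 0.0402
```

```bash
python3 go.py .57 .0395 .12 180; python3 - <<'E'
from cell import *
import cv2
c=read_camera("side");cv2.imwrite("pics/side3.png",c["img"][:,:,::-1])
E
```

```text
t 6.9 pos [0.4634 0.3184 0.1122] rot [-1.7986e+02 -4.0000e-02  1.4230e+02] F [-0.24 -0.01 -1.31] w 0.0402 j7 1.6
tool shift [np.float64(-0.2549), np.float64(-0.1555), np.float64(-0.0078)] rz -37.7
```

View pics/side3.png

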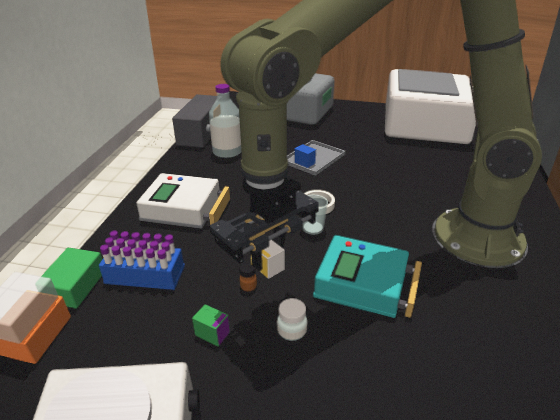

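The block is held upright (270,258; jaw width 40 mm), with jar and vial undisturbed. Moving to the front of the gauge, turning the purple face towards it.

Emit:
{"name": "arm_command", "arguments": {
  "targets": [
    [[-0.04,-0.02,-0.008,0,0,-5,1],[-0.08,-0.05,-0.008,0,0,-12,1],[-0.12,-0.075,-0.008,0,0,-18,1],[-0.16,-0.1,-0.008,0,0,-25,1],[-0.2,-0.125,-0.008,0,0,-31,1],[-0.235,-0.145,-0.008,0,0,-36,1],[-0.255,-0.155,-0.008,0,0,-37.7,1],[-0.255,-0.155,-0.008,0,0,-37.7,1],[-0.255,-0.155,-0.008,0,0,-37.7,1],[-0.255,-0.155,-0.008,0,0,-37.7,1]]
  ]
}}

```text
time_s: 7.95
tool_pos: [0.5703, 0.0424, 0.1211]
tool_rot: [180.0, -0.1, -179.9]
force: [0.1, 0.9, -1.4]
grip_width: 0.0398
```

```bash
python3 go.py .585 .0395 .018 180
```

```text
t 7.95 pos [0.5703 0.0424 0.1211] rot [ 1.7995e+02 -8.0000e-02 -1.7988e+02] F [ 0.06  0.9  -1.35] w 0.0398 j7 69.1
tool shift [np.float64(-0.0147), np.float64(-0.0029), np.float64(0.1031)] rz 0.1
```

Emit:
{"name": "arm_command", "arguments": {
  "targets": [
    [[-0.01,-0.002,0.03,0,0,0,1],[-0.014,-0.002,0.06,0,0,0,1],[-0.014,-0.002,0.085,0,0,0,1],[-0.014,-0.002,0.098,0,0,0,1],[-0.014,-0.002,0.103,0,0,0,1],[-0.014,-0.002,0.103,0,0,0,1],[-0.014,-0.002,0.103,0,0,0,1]]
  ]
}}

```text
time_s: 8.65
tool_pos: [0.5861, 0.0393, 0.02]
tool_rot: [-180.0, 0.1, -180.0]
force: [-0.0, 0.3, -1.5]
grip_width: 0.0396
```

```bash
python3 go.py .625 .0395 .018 180;python3 - <<'E'
from cell import *
import cv2
c=read_camera("side");cv2.imwrite("pics/side4.png",cv2.resize(c["img"][140:270,150:320,::-1],(784,600)))
E
```

```text
t 8.65 pos [0.5861 0.0393 0.02  ] rot [-1.8000e+02  1.2000e-01 -1.7997e+02] F [-0.03  0.28 -1.49] w 0.0396 j7 64.2
tool shift [np.float64(-0.0389), np.float64(0.0002), np.float64(0.002)] rz 0.0
```

View pics/side4.png

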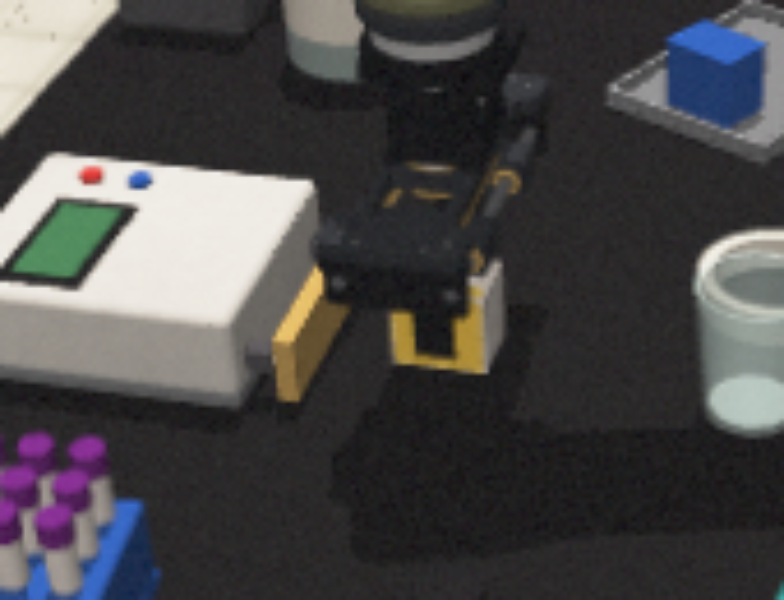

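The held block's yellow side faces the camera (440,335) and the white end faces away from the gauge, so purple faces the bar (310,340). Approaching.

Emit:
{"name": "arm_command", "arguments": {
  "targets": [
    [[-0.01,0,0.001,0,0,0,1],[-0.02,0,0.001,0,0,0,1],[-0.03,0,0.001,0,0,0,1],[-0.036,0,0.001,0,0,0,1],[-0.04,0,0.001,0,0,0,1],[-0.043,0,0.001,0,0,0,1],[-0.046,0,0.001,0,0,0,1],[-0.046,0,0.001,0,0,0,1]]
  ]
}}

```text
time_s: 9.5
tool_pos: [0.6305, 0.0388, 0.0174]
tool_rot: [-180.0, -0.1, -180.0]
force: [-4.0, -0.4, 0.4]
grip_width: 0.0395
```

```bash
python3 go.py
```

```text
t 9.5 pos [0.6305 0.0388 0.0174] rot [-1.7999e+02 -1.0000e-01 -1.7998e+02] F [-3.96 -0.43  0.38] w 0.0395 j7 64.2
```

Emit:
{"name": "arm_command", "arguments": {
  "targets": [
    [[-0.002,0,0,0,0,0,1],[-0.004,0,0,0,0,0,1],[-0.006,0,0,0,0,0,1],[-0.006,0,0,0,0,0,1]]
  ]
}}

```text
time_s: 9.9
tool_pos: [0.6362, 0.0388, 0.0174]
tool_rot: [-180.0, -0.1, -180.0]
force: [-5.2, -0.2, -0.4]
grip_width: 0.0399
```

```bash
python3 go.py
```

```text
t 9.9 pos [0.6362 0.0388 0.0174] rot [-1.7998e+02 -1.3000e-01 -1.7998e+02] F [-5.24 -0.25 -0.43] w 0.0399 j7 64.3
```

Emit:
{"name": "arm_command", "arguments": {
  "targets": [
    [[-0.001,0,0,0,0,0,1],[-0.002,0,0,0,0,0,1],[-0.003,0,0,0,0,0,1],[-0.003,0,0,0,0,0,1]]
  ]
}}

```text
time_s: 10.3
tool_pos: [0.6377, 0.0388, 0.0174]
tool_rot: [-179.9, -0.3, -180.0]
force: [-10.4, -1.7, 3.9]
grip_width: 0.0398
```

The hard stop is reached: force rose and motion stopped. Hold.

Emit:
{"name": "arm_command", "arguments": {
  "targets": [
    [[-0.001,0,0,0,0,0,1],[-0.001,0,0,0,0,0,1],[-0.001,0,0,0,0,0,1],[-0.001,0,0,0,0,0,1],[-0.001,0,0,0,0,0,1],[-0.001,0,0,0,0,0,1],[-0.001,0,0,0,0,0,1]]
  ]
}}

```text
time_s: 11.0
tool_pos: [0.6377, 0.0387, 0.0173]
tool_rot: [-179.9, -0.4, -180.0]
force: [-12.6, -1.6, 5.1]
grip_width: 0.0397
```

```bash
python3 go.py;python3 - <<'E'
from cell import *
from fit import *
c=read_camera("side");cv2.imwrite("pics/side5.png",cv2.resize(c["img"][140:270,150:320,::-1],(784,600)))
c0=load("side0.pkl")
for c in (c0,c):
    W=cloud(c);X,Y,Z=W[...,0],W[...,1],W[...,2];H,S,V=[x.astype(int) for x in cv2.split(cv2.cvtColor(c["img"],cv2.COLOR_RGB2HSV))]
    b=(X>.62)&(X<.7)&(Y>.085)&(Y<.12)&(H>12)&(H<32)&(S>100)&(V>80)&(abs(Z-.046)<.004)
    print("bar top near end",W[b].mean(0),b.sum(),np.percentile(W[b][:,0],[5,95]))
E
```

```text
t 11.0 pos [0.6377 0.0387 0.0173] rot [-179.91   -0.42 -179.96] F [-12.59  -1.57   5.12] w 0.0397 j7 64.3
bar top near end [0.65789471 0.09572978 0.04614048] 32 [0.65281856 0.66365265]
bar top near end [0.6701727  0.09717351 0.04624409] 31 [0.66492816 0.67578226]
```

View pics/side5.png

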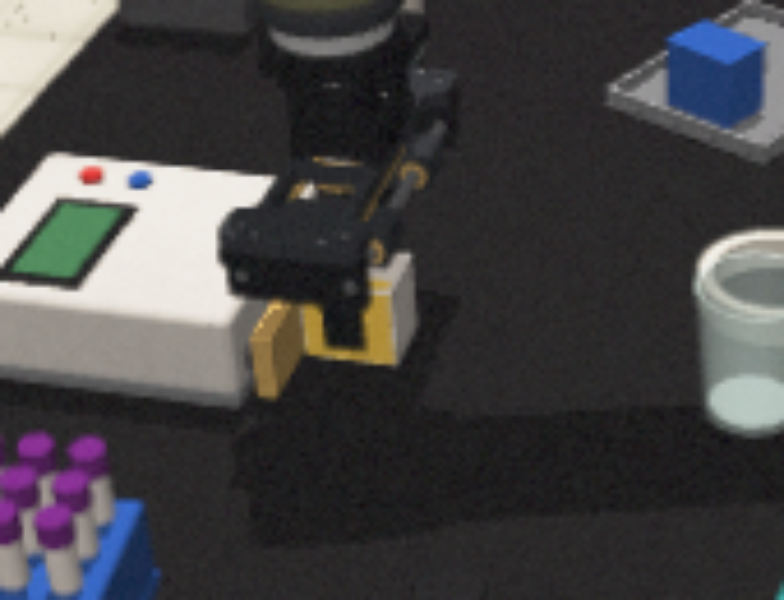

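The bar moved in 12.3 mm (bar end now at 278,350) with the purple face flush: home. Back off.

Emit:
{"name": "arm_command", "arguments": {
  "targets": [
    [[0.01,0,0,0,0,0,1],[0.02,0,0,0,0,0,1],[0.035,0,-0.01,0,0,0,1],[0.05,0,-0.01,0,0,0,1],[0.065,0,-0.01,0,0,0,1],[0.072,0,-0.01,0,0,0,1],[0.072,0,-0.01,0,0,0,1],[0.072,0,-0.01,0,0,0,1]]
  ]
}}

```text
time_s: 11.85
tool_pos: [0.5704, 0.0385, 0.0282]
tool_rot: [-180.0, 0.1, 180.0]
force: [-0.7, -0.4, -0.8]
grip_width: 0.0401
```

Emit:
{"name": "arm_command", "arguments": {
  "targets": [
    [[0,0,0,0,0,8,1],[0,0,0,0,0,16,1],[0,0,0,0,0,24,1],[0,0,0,0,0,32,1],[0,0,0,0,0,40,1],[0,0,0,0,0,48,1],[0,0,0,0,0,56,1],[0,0,0,0,0,64,1],[0,0,0,0,0,72,1],[0,0,0,0,0,80,1]]
  ]
}}

```text
time_s: 12.85
tool_pos: [0.5704, 0.039, 0.0278]
tool_rot: [179.9, -0.0, 99.7]
force: [-1.0, 0.8, -0.9]
grip_width: 0.04
```

Emit:
{"name": "arm_command", "arguments": {
  "targets": [
    [[0,0,0,0,0,6,1],[0,0,0,0,0,10,1],[0,0,0,0,0,10,1],[0,0,0,0,0,10,1],[0,0,0,0,0,10,1]]
  ]
}}

```text
time_s: 13.35
tool_pos: [0.5695, 0.0388, 0.0277]
tool_rot: [180.0, -0.0, 90.1]
force: [0.4, 0.5, -1.4]
grip_width: 0.04
```

```bash
python3 go.py .57 .0395 .015 90
```

```text
t 13.35 pos [0.5695 0.0388 0.0277] rot [ 1.7999e+02 -1.0000e-02  9.0080e+01] F [ 0.44  0.52 -1.42] w 0.04 j7 -17.6
tool shift [np.float64(0.0007), np.float64(0.0005), np.float64(0.0127)] rz 0.1
```

Emit:
{"name": "arm_command", "arguments": {
  "targets": [
    [[0,0,0.004,0,0,0,1],[0,0,0.008,0,0,0,1],[0,0,0.011,0,0,0,1],[0,0,0.013,0,0,0,1],[0,0,0.014,0,0,0,1],[0,0,0.0145,0,0,0,1],[0,0,0.0145,0,0,0,1]]
  ]
}}

```text
time_s: 14.05
tool_pos: [0.5689, 0.0386, 0.0137]
tool_rot: [-180.0, 0.0, 90.0]
force: [-2.5, -0.6, 4.4]
grip_width: 0.0397
```

Emit:
{"name": "arm_command", "arguments": {
  "targets": [
    [[0,0,0,0,0,0,-0.2],[0,0,0,0,0,0,-0.5],[0,0,0,0,0,0,-0.5],[0,0,0,0,0,0,-0.5],[0,0,0,0,0,0,-0.5]]
  ]
}}

```text
time_s: 14.55
tool_pos: [0.5693, 0.0387, 0.0131]
tool_rot: [180.0, 0.0, 90.0]
force: [0.9, 0.0, 0.5]
grip_width: 0.0635
```

Emit:
{"name": "arm_command", "arguments": {
  "targets": [
    [[0,0,-0.02,0,0,0,-0.5],[0,0,-0.05,0,0,0,-0.5],[0,0,-0.08,0,0,8,-1],[0,0,-0.08,0,0,16,-1],[0,0,-0.08,0,0,24,-1],[0,0,-0.08,0,0,32,-1],[0,0,-0.08,0,0,40,-1],[0,0,-0.08,0,0,48,-1],[0,0,-0.08,0,0,56,-1],[0,0,-0.08,0,0,64,-1]]
  ]
}}

```text
time_s: 15.55
tool_pos: [0.5692, 0.0388, 0.0932]
tool_rot: [180.0, -0.0, 25.7]
force: [-0.5, 0.6, 0.1]
grip_width: 0.087
```

Emit:
{"name": "arm_command", "arguments": {
  "targets": [
    [[0,0,0,0,0,8,-1],[0,0,0,0,0,16,-1],[0,0,0,0,0,24,-1],[0,0,0,0,0,26,-1],[0,0,0,0,0,26,-1],[0,0,0,0,0,26,-1]]
  ]
}}

```text
time_s: 16.15
tool_pos: [0.5692, 0.0388, 0.0932]
tool_rot: [180.0, -0.0, 0.1]
force: [0.4, 0.3, -0.8]
grip_width: 0.0865
```

```bash
python3 go.py .57 .0395 .014 0; python3 - <<'E'
from cell import *
from fit import *
for n in("side","top"):
    c=read_camera(n);cv2.imwrite(f"pics/{n}6.png",cv2.resize(c["img"][140:270,150:320,::-1] if n=="side" else c["img"][80:240,190:400,::-1],(784,600)))
    W=cloud(c);X,Y,Z=W[...,0],W[...,1],W[...,2]
    b=(abs(X-.57)<.045)&(abs(Y-.04)<.045)&(abs(Z-.05)<.004)
    if b.sum()>5: print(n,rect(W[b]),b.sum())
E
```

```text
t 16.15 pos [0.5692 0.0388 0.0932] rot [ 1.8e+02 -0.0e+00  7.0e-02] F [ 0.35  0.33 -0.76] w 0.0865 j7 -101.7
tool shift [np.float64(0.0008), np.float64(-0.0007), np.float64(0.0792)] rz 0.1
side (array([567.5,  39.4]), array([40.1, 55.7]), 0.5) 207
```

View pics/side6.png

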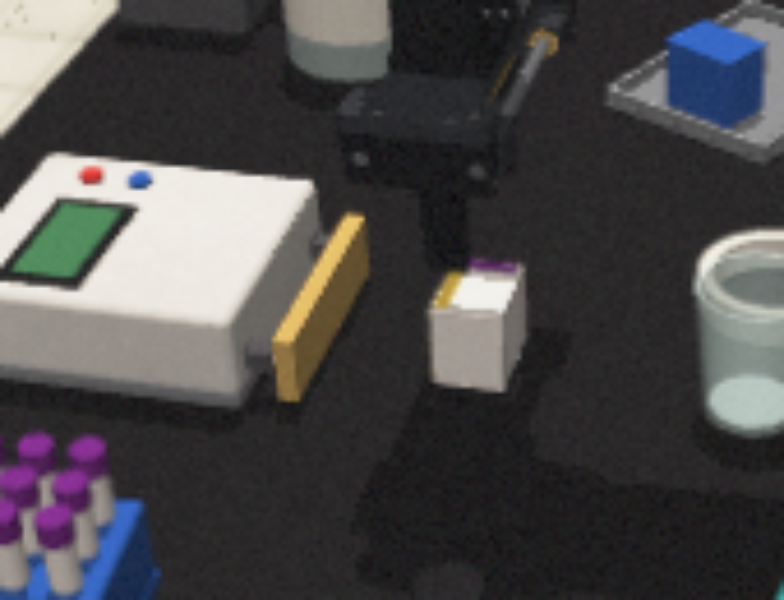

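The block stands with yellow (450,290) towards the bar, purple at the far end (495,265), and the bar is out. I regrip on the x ends with the fingertips 18 mm up, so they stay above the tray wall later.

Emit:
{"name": "arm_command", "arguments": {
  "targets": [
    [[0,0,0.03,0,0,0,-1],[0,0,0.055,0,0,0,-1],[0,0,0.07,0,0,0,-1],[0,0,0.0752,0,0,0,-1],[0,0,0.0752,0,0,0,-1],[0,0,0.0752,0,0,0,0.2],[0,0,0.0752,0,0,0,1],[0,0,0.0752,0,0,0,1],[0,0,0.0752,0,0,0,1],[0,0,0.0752,0,0,0,1]]
  ],
  "newtons": 25
}}

```text
time_s: 17.25
tool_pos: [0.5694, 0.0386, 0.0183]
tool_rot: [180.0, -0.0, 0.0]
force: [-0.3, -1.1, -0.4]
grip_width: 0.0546
```

Emit:
{"name": "arm_command", "arguments": {
  "targets": [
    [[0,0,0,0,0,0,1],[0,0,0,0,0,0,1],[0,0,-0.002,0,0,0,1],[0,0,-0.004,0,0,0,1],[0.01,0,-0.004,0,0,0,1],[0.02,0,-0.004,0,0,0,1],[0.03,0,-0.004,0,0,0,1],[0.04,0,-0.004,0,0,0,1],[0.05,0,-0.004,0,0,0,1],[0.056,0,-0.004,0,0,0,1]]
  ]
}}

```text
time_s: 18.25
tool_pos: [0.6264, 0.0387, 0.0218]
tool_rot: [-180.0, -0.0, -0.0]
force: [-0.6, 1.2, -1.5]
grip_width: 0.054
```

```bash
python3 go.py
```

```text
t 18.25 pos [0.6264 0.0387 0.0218] rot [-1.7999e+02 -2.0000e-02 -1.0000e-02] F [-0.62  1.23 -1.51] w 0.054 j7 -103.7
```

Emit:
{"name": "arm_command", "arguments": {
  "targets": [
    [[0.004,0,0,0,0,0,1],[0.008,0,0,0,0,0,1],[0.012,0,0,0,0,0,1],[0.015,0,0,0,0,0,1],[0.017,0,0,0,0,0,1],[0.018,0,0,0,0,0,1],[0.018,0,0,0,0,0,1]]
  ]
}}

```text
time_s: 18.95
tool_pos: [0.6424, 0.0388, 0.0218]
tool_rot: [180.0, 0.1, 0.0]
force: [-5.0, -0.6, 0.3]
grip_width: 0.0538
```

Emit:
{"name": "arm_command", "arguments": {
  "targets": [
    [[0.001,0,0,0,0,0,1],[0.002,0,0,0,0,0,1],[0.003,0,0,0,0,0,1],[0.003,0,0,0,0,0,1]]
  ]
}}

```text
time_s: 19.35
tool_pos: [0.6451, 0.0388, 0.0218]
tool_rot: [180.0, 0.1, 0.0]
force: [-5.8, 1.0, 2.1]
grip_width: 0.0539
```

Emit:
{"name": "arm_command", "arguments": {
  "targets": [
    [[0.001,0,0,0,0,0,1],[0.002,0,0,0,0,0,1],[0.003,0,0,0,0,0,1],[0.003,0,0,0,0,0,1],[0.003,0,0,0,0,0,1],[0.003,0,0,0,0,0,1]]
  ]
}}

```text
time_s: 19.95
tool_pos: [0.6457, 0.0388, 0.0214]
tool_rot: [180.0, 0.4, 0.0]
force: [-11.3, -1.1, 4.6]
grip_width: 0.0539
```

Emit:
{"name": "arm_command", "arguments": {
  "targets": [
    [[0,0,0,0,0,0,1],[0,0,0,0,0,0,1],[0,0,0,0,0,0,1],[0,0,0,0,0,0,1],[0,0,0,0,0,0,1]]
  ]
}}

```text
time_s: 20.45
tool_pos: [0.6457, 0.0388, 0.0214]
tool_rot: [180.0, 0.4, 0.0]
force: [-11.2, -0.4, 4.1]
grip_width: 0.0536
```

```bash
python3 go.py;python3 - <<'E'
from cell import *
from fit import *
c=read_camera("side");cv2.imwrite("pics/side7.png",cv2.resize(c["img"][140:270,150:320,::-1],(784,600)))
W=cloud(c);X,Y,Z=W[...,0],W[...,1],W[...,2];H,S,V=[x.astype(int) for x in cv2.split(cv2.cvtColor(c["img"],cv2.COLOR_RGB2HSV))]
b=(X>.62)&(X<.7)&(Y>.085)&(Y<.12)&(H>12)&(H<32)&(S>100)&(V>80)&(abs(Z-.046)<.004)
print("bar top near end",W[b].mean(0),b.sum())
E
```

```text
t 20.45 pos [0.6457 0.0388 0.0214] rot [1.7995e+02 4.1000e-01 4.0000e-02] F [-11.24  -0.36   4.11] w 0.0536 j7 -103.6
bar top near end [0.6703637  0.0961797  0.04613756] 30
```

View pics/side7.png

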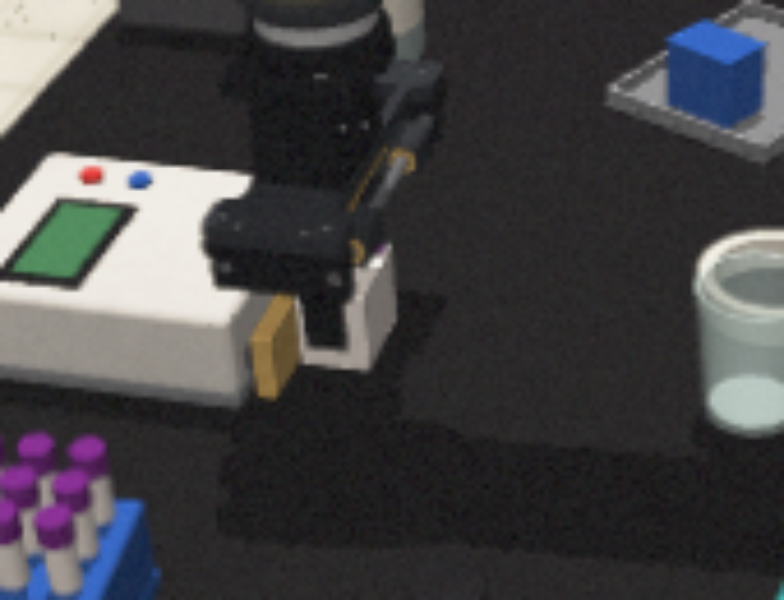

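Bar moved 12.5 mm (278,345) with yellow flush: home. Back off and carry to the tray.

Emit:
{"name": "arm_command", "arguments": {
  "targets": [
    [[-0.01,0,0,0,0,0,1],[-0.02,0,0,0,0,0,1],[-0.035,0,0,0,0,0,1],[-0.055,0,-0.02,0,0,0,1],[-0.075,0,-0.05,0,0,0,1],[-0.075,0,-0.085,0,0,0,1],[-0.075,0,-0.115,0,0,0,1],[-0.075,0,-0.13,0,0,0,1],[-0.075,0,-0.13,0,0,0,1]]
  ]
}}

```text
time_s: 21.4
tool_pos: [0.5765, 0.0388, 0.1548]
tool_rot: [180.0, -0.4, -0.0]
force: [0.8, -0.0, -1.9]
grip_width: 0.0538
```

```bash
python3 go.py .451 -.354 .15 64.4
```

```text
t 21.4 pos [0.5765 0.0388 0.1548] rot [ 1.7999e+02 -4.0000e-01 -1.0000e-02] F [ 0.78 -0.   -1.91] w 0.0538 j7 -100.7
tool shift [np.float64(-0.1254), np.float64(0.3929), np.float64(0.0048)] rz -64.4
```

Emit:
{"name": "arm_command", "arguments": {
  "targets": [
    [[-0.01,0.04,0,0,0,-6.5,1],[-0.022,0.08,0,0,0,-13,1],[-0.034,0.12,0,0,0,-19.5,1],[-0.047,0.16,0,0,0,-26,1],[-0.06,0.2,0,0,0,-32.5,1],[-0.073,0.24,0,0,0,-39,1],[-0.086,0.28,0,0,0,-45.5,1],[-0.1,0.32,0,0,0,-52,1],[-0.112,0.355,0,0,0,-58,1],[-0.12,0.38,0,0,0,-62,1]]
  ]
}}

```text
time_s: 22.4
tool_pos: [0.4516, -0.3442, 0.1496]
tool_rot: [-179.9, 0.1, 62.0]
force: [0.1, -0.2, -0.2]
grip_width: 0.0538
```

Emit:
{"name": "arm_command", "arguments": {
  "targets": [
    [[0,0,0,0,0,0,1],[0,0,0,0,0,0,1],[0,0,0,0,0,0,1]]
  ]
}}

```text
time_s: 22.7
tool_pos: [0.4545, -0.3396, 0.1507]
tool_rot: [-179.9, -0.1, 62.1]
force: [0.4, 0.7, -1.8]
grip_width: 0.0537
```

```bash
python3 go.py .451 -.354 .04 64.4; python3 - <<'E'
from cell import *
from fit import *
for n in("side","top"):
    c=read_camera(n);cv2.imwrite(f"pics/{n}8.png",cv2.resize(c["img"][90:240,210:400,::-1] if n=="side" else c["img"][140:300,340:540,::-1],(760,600)))
E
```

```text
t 22.7 pos [ 0.4545 -0.3396  0.1507] rot [-1.799e+02 -6.000e-02  6.208e+01] F [ 0.42  0.67 -1.76] w 0.0537 j7 4.2
tool shift [np.float64(-0.0143), np.float64(0.0036), np.float64(0.1107)] rz -2.3
```

View pics/side8.png

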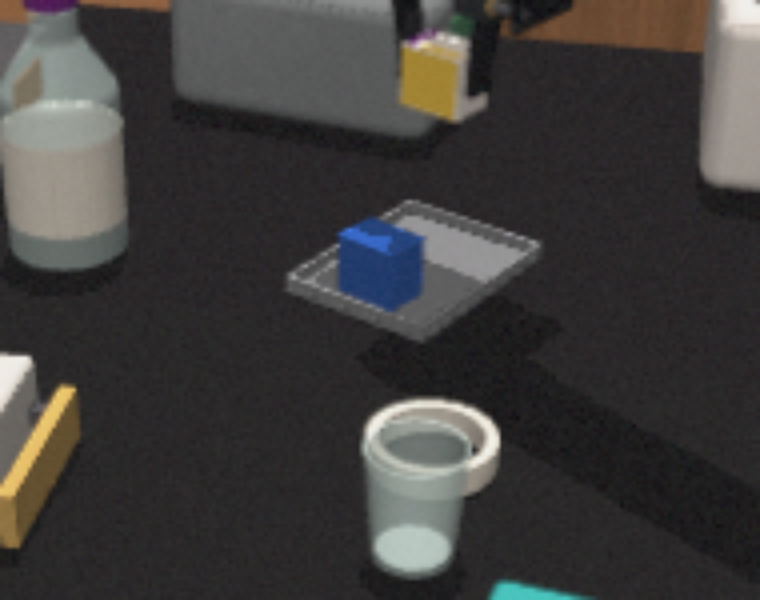

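View pics/top8.png

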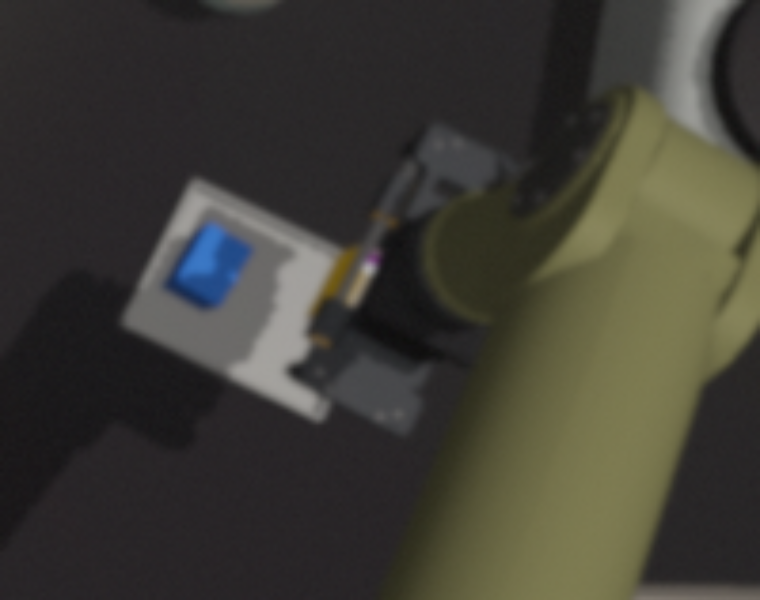

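The block hangs upright over the empty half (side crop 440,80 at height; tray free half 460,250), and blue is untouched at (380,265). Descend.

Emit:
{"name": "arm_command", "arguments": {
  "targets": [
    [[-0.014,0.003,0.02,0,0,-2.3,1],[-0.014,0.003,0.05,0,0,-2.3,1],[-0.014,0.003,0.08,0,0,-2.3,1],[-0.014,0.003,0.1,0,0,-2.3,1],[-0.014,0.003,0.11,0,0,-2.3,1],[-0.014,0.003,0.11,0,0,-2.3,1],[-0.014,0.003,0.11,0,0,-2.3,1]]
  ]
}}

```text
time_s: 23.5
tool_pos: [0.4513, -0.3551, 0.043]
tool_rot: [179.9, 0.0, 64.3]
force: [-0.4, 0.6, -1.8]
grip_width: 0.0535
```

```bash
python3 go.py .451 -.354 .0225 64.4; python3 - <<'E'
from cell import *
from fit import *
for n in("side",):
    c=read_camera(n);cv2.imwrite(f"pics/{n}9.png",cv2.resize(c["img"][90:240,210:400,::-1],(760,600)))
E
```

```text
t 23.5 pos [ 0.4513 -0.3551  0.043 ] rot [1.7991e+02 2.0000e-02 6.4340e+01] F [-0.44  0.61 -1.84] w 0.0535 j7 6.6
tool shift [np.float64(0.0009), np.float64(-0.0007), np.float64(0.0205)] rz -0.1
```

View pics/side9.png

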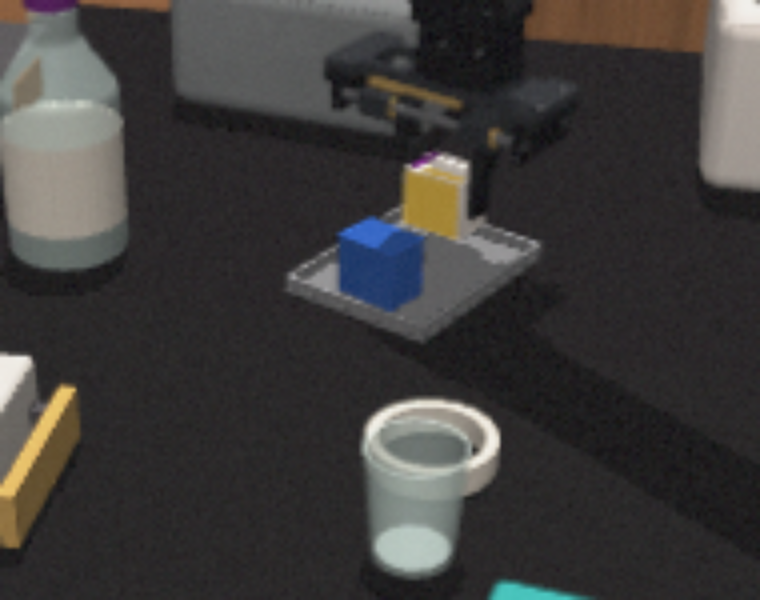

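The block (435,200) is inside the walls and clear of the blue block. Lower slowly.

Emit:
{"name": "arm_command", "arguments": {
  "targets": [
    [[0,0,0.005,0,0,0,1],[0,0,0.01,0,0,0,1],[0,0,0.014,0,0,0,1],[0,0,0.017,0,0,0,1],[0,0,0.018,0,0,0,1],[0,0,0.019,0,0,0,1],[0,0,0.02,0,0,0,1],[0,0,0.02,0,0,0,1]]
  ]
}}

```text
time_s: 24.35
tool_pos: [0.4504, -0.3551, 0.0223]
tool_rot: [180.0, 0.0, 64.3]
force: [-0.6, 0.8, 1.1]
grip_width: 0.0539
```

Emit:
{"name": "arm_command", "arguments": {
  "targets": [
    [[0,0,0.0005,0,0,0,1],[0,0,0.0005,0,0,0,1],[0,0,0.0005,0,0,0,-0.3],[0,0,0.0005,0,0,0,-0.6],[0,0,0.0005,0,0,0,-0.6],[0,0,0.0005,0,0,0,-0.6],[0,0,0.0005,0,0,0,-0.6]]
  ]
}}

```text
time_s: 25.05
tool_pos: [0.4503, -0.3551, 0.0214]
tool_rot: [180.0, 0.0, 64.3]
force: [-0.6, -0.1, 0.5]
grip_width: 0.069
```

Emit:
{"name": "arm_command", "arguments": {
  "targets": [
    [[0,0,-0.01,0,0,0,-0.6],[0,0,-0.025,0,0,0,-0.6],[0,0,-0.05,0,0,0,-0.6],[0,0,-0.09,0,0,0,-0.6],[0,0,-0.13,0,0,0,-0.6],[0,0,-0.17,0,0,0,-0.6],[0,0,-0.18,0,0,0,-0.6],[0,0,-0.18,0,0,0,-0.6],[0,0,-0.18,0,0,0,-0.6]]
  ]
}}

```text
time_s: 25.95
tool_pos: [0.4499, -0.3547, 0.2012]
tool_rot: [-180.0, -0.0, 64.3]
force: [0.4, -0.2, -0.4]
grip_width: 0.0693
```

```bash
python3 go.py; python3 - <<'E'
from cell import *
from fit import *
for n in("side","top"):
    c=read_camera(n);cv2.imwrite(f"pics/{n}10.png",c["img"][:,:,::-1])
    W=cloud(c);X,Y,Z=W[...,0],W[...,1],W[...,2];H,S,V=[x.astype(int) for x in cv2.split(cv2.cvtColor(c["img"],cv2.COLOR_RGB2HSV))]
    b=(abs(X-.451)<.05)&(abs(Y+.354)<.05)&(abs(Z-.054)<.005)
    if b.sum()>5: print(n,"block top",rect(W[b]),b.sum(),W[b][:,2].mean())
    bl=(abs(X-.49)<.06)&(abs(Y+.26)<.08)&(H>105)&(H<125)&(S>120)&(abs(Z-.054)<.005)
    if bl.sum()>5: print(n,"blue",rect(W[bl]),bl.sum())
    for nm,(x,y),z,r in(("jar",(.403,.375),(.055,.07),.05),("vial",(.517,.28),(.051,.06),.03),("beaker",(.42,.055),(.07,.09),.06),("tape",(.42,-.06),(.018,.026),.08),("rack",(.73,.28),(.03,.11),.11)):
        m=(np.hypot(X-x,Y-y)<r)&(Z>z[0])&(Z<z[1])
        if m.sum()>3: print(" ",nm,rect(W[m]),m.sum())
    b=(X>.62)&(X<.7)&(Y>.085)&(Y<.12)&(H>12)&(H<32)&(S>100)&(V>80)&(abs(Z-.046)<.004)
    if b.sum(): print("bar",W[b].mean(0),b.sum())
E
```

```text
t 25.95 pos [ 0.4499 -0.3547  0.2012] rot [-179.97   -0.     64.31] F [ 0.36 -0.15 -0.38] w 0.0693 j7 8.2
side block top (array([ 449.4, -353.6]), array([44.4, 55.2]), 63.9) 126 0.05459888613600741
side blue (array([ 487.2, -267.5]), array([42.3, 58.3]), 58.6) 134
  jar (array([403.2, 379.1]), array([48.7, 49. ]), 64.1) 480
  vial (array([516.9, 280.7]), array([31.6, 32.2]), 3.0) 162
  beaker (array([413.1,  49.7]), array([62.8, 67. ]), 8.6) 231
  tape (array([412. , -62.7]), array([66.2, 88.3]), 72.0) 144
  rack (array([750.1, 297.5]), array([162.2,  75.4]), 7.1) 3114
bar [0.65767496 0.09654113 0.04554686] 31
top block top (array([ 449.9, -354.9]), array([41.4, 53.7]), 64.6) 262 0.05373266097122073
top blue (array([ 487.4, -269.5]), array([39.7, 53.6]), 58.4) 240
  jar (array([402.7, 376.3]), array([47.7, 47.7]), 45.0) 243
  vial (array([517.4, 277.1]), array([29.9, 29.3]), 0.4) 95
  beaker (array([413.2,  48.9]), array([62.2, 62. ]), 1.6) 96
  tape (array([416.4, -52.3]), array([88.7, 85.8]), 1.2) 233
  rack (array([750.5, 291.5]), array([162.6,  75.5]), 5.3) 1496
bar [0.65845747 0.09352125 0.04517477] 24
```

View pics/side10.png

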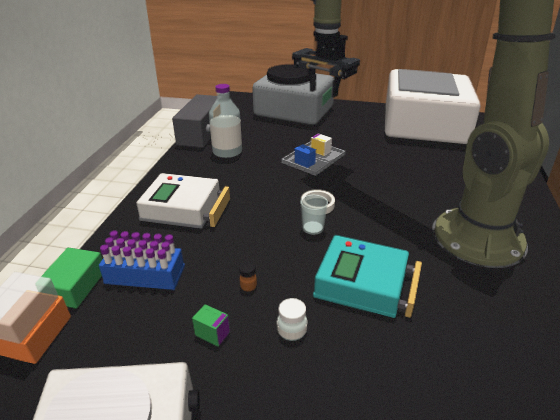

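The block stands upright in the tray's free half (321,146) beside the blue block (305,156), the gripper is clear, the bar is out, and nothing else has moved. Handing in.

```bash
python3 -c "
from cell import *
print(sign_off())"
```

```text
the job is handed in; nothing more can be done
None
```

I pressed the purple face home on the gauge, backed off and regripped the block. I then pressed the yellow face home, set the block down in the tray's empty half, and handed the job in at about 26 s of the 70 s allowed. `sign_off()` gave no verdict.

- **Purple press:** the bar moved in 12.3 mm in the camera, with about 12 N at the hard stop. I held it for at least 0.7 s.
- **Back-off and regrip:** I moved the block to about 80 mm in front of the bar's rest position. There I turned it 90°, set it on the bench and regripped it by its ends. The bar was visibly out again.
- **Yellow press:** the bar moved in 12.5 mm, with about 11 N at the stop, held for at least 0.5 s.
- **Set-down:** the block touched down with about 3 N. Its top is level at about 54 mm, as expected on the tray floor. It stands within about 2 mm of the free-half middle I measured, lined up with the tray.
- **Last checks:** the bar is out, within 1 mm of its starting position. The blue block, jar, vial, beaker, tape and rack are within about 2 mm of where they started. I checked the bottle only by eye, and it looks unmoved. The gripper is about 0.2 m up and touching nothing.

The only disagreement was between the two cameras: their positions for the same object differed by up to about 6 mm (tray), and about 10 mm for the partly hidden tape roll. I averaged them where it mattered. No check failed.

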